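Spot-cure a bracket with the torch from the drawer

TASK

Pull the drawer out of the bench-top cabinet to its stop and leave it open, then draw the curing torch up out of its socket in the drawer's rack. Turn the torch to a slant about halfway between upright and level and shine it in through the open side of the printed bracket, so that it points at the middle of the glued joint in the inner corner, where the upright meets the base plate, with its lens about 80 mm from the joint. Finish holding the torch still there, raised and clear of everything, and leave the bracket and all the other things in their places.

Things in the scene. Friction and masses are not known exactly. Their poses are not given: they have to be found in the camera images.
- bench: the grey bench top, its surface at height 0; it does not move.
- cabinet: grey metal bench-top cabinet, 300 deep (x) x 260 wide (y) x 190 mm high, fixed to the bench, with one deep drawer. Origin: on the bench, under the middle of its front edge. Its x axis points from the front to the back; the drawer comes out along -x. Its yaw varies.
- drawer (a joint): how far the drawer is out (m): 0 shut, 0.16 at its stop. It slides with about 2.5 N of friction and a little drag and stays where it is left. White front panel 256 mm wide and 18 mm thick, from 14 to 186 mm above the bench, standing wholly in front of the cabinet (its outer face is 18 mm in front of the cabinet's origin when shut). The drawer's side and back walls reach 78 mm above the bench.
- drawer_handle (a point): middle of the drawer's bow handle: a round steel bar 10 mm thick and 110 mm long, along the cabinet's y axis, 150 mm above the bench, its centre line 45 mm in front of the panel's outer face (a clear gap of 40 mm behind the bar). It moves with the drawer.
- rack (a point): floor centre of the middle socket of the white printed tool rack in the drawer, 36 mm above the bench; moves with the drawer, axes as the cabinet's. The rack, 60 (x) x 210 mm (y), rises 45 mm above it, with three round sockets 33 mm wide and 45 mm deep at y = -75, 0, +75 mm. Drawer shut: 65 mm inside the cabinet; at the stop: 95 mm in front of it; always 65 mm behind the inner face of the front panel.
- torch: dark metal curing torch standing lens down in one of the three sockets (which one varies), the tallest and slimmest thing in the rack: 126 mm long, round head 30 mm in diameter and 30 mm long at the lens end, round barrel 24 mm in diameter above it, 0.14 kg (varies by a quarter). Origin: centre of the lens face. Its z axis runs from the lens to the tail; the beam leaves along -z.
- torch_grip (a point): point on the torch's axis, in the bare part of the barrel, 98 mm from the lens and 28 mm below the end of the tail; a good place to grip.
- dropper: black bottle with a white pointed nozzle, 30 mm diameter, 96 mm tall, standing in another socket; origin at its foot.
- cellcase: grey battery case with black cap, 30 mm diameter, 72 mm tall, standing in the third socket; origin at its foot.
- bracket: dark grey printed bracket shaped like a C seen from its side, standing loose on the bench, 0.13 kg: base plate 70 (x) x 50 (y) x 6 mm; upright 10 mm thick (x from 15 to 25 mm), 50 mm wide; top plate 6 mm thick, its upper face 68 mm high, reaching from x = 25 mm out to x = -11 mm (a small boss on it reaches 73 mm), so that it shades the joint from above. Origin: centre of the base plate's underside. The open side faces along its -x axis, towards the robot and its right.
- joint_line (a point): middle of the glued seam, in the inner corner of the bracket where the upright meets the base plate, on the bracket at x = 15, y = 0, 6 mm above the bench.
- spray_bottle: bystander: white bottle with black cap, 64 mm diameter, 170 mm tall; origin at its underside
- bushing: bystander: white printed bush, 38 mm diameter, 40 mm tall; origin at its underside
- gear: bystander: white printed gear, 56 mm diameter, 22 mm tall; origin at its underside
- clear_box: bystander: clear open box 110 x 80 x 35 mm; origin at its underside
- caliper: bystander: caliper lying flat, 230 mm long, 12 mm thick; origin at its underside
There are look-alikes about, which are no part of the job. Of the things that look like the bracket, take the one that is nearest to the robot's base at the start.

How it is judged:
By the outcome, as a careful person would: the job done as asked, in the order asked, and still so for the second after the job is handed in, while the arm keeps its last pose, push and grip.
It also fails if it takes over 50 s, if anything falls off the work surface, if the arm or the gripper's body presses on something with over 40 N, if the wrist force passes 120 N, or if a joint passes its speed limit or range.

ROBOT

A 7-joint arm with a two-finger parallel gripper is mounted at the origin on the work surface. World frame = base frame: x ahead of the robot, y to its left, z up, the work surface at z = 0. Lengths are in m, angles in rad, forces in N, time in s.
With the tool pointing down it reaches from about 0.4 to 0.85 m from the base axis. Payload 10.4 kg.
Tool frame: the origin (TCP) lies between the finger pads; the fingertips stand 14 mm ahead of it and the grasp point (between the pads) lies 5 mm behind it; z points along the fingers, y is the direction in which the jaws open and shut (so a half turn about z gives the same grasp; the last joint's range is limited). The gripper opens to 87 mm and grips with 3 to 60 N. Pads are 19 mm wide; open, the fingers measure 117 mm over their backs; the gripper's body (75 mm by 190 mm) begins 51 mm behind the grasp point.
Start: joints at [1.239, 0.332, -0.065, 1.46, 0.022, 1.35, -0.088], TCP at [0.19, -0.595, 0.237] pointing down, gripper open.
Joint ranges: [-2.6, 2.6], [-0.5, 2.12], [-1.47, 1.34], [0.16, 2.42], [-1.27, 4.41], [0.06, 2.06], [-2.6, 2.6]. Speed limits (rad/s): [2.22, 2.22, 2.79, 2.79, 3.14, 3.14, 3.14].

INTERFACE

Orientations are given as a unit quaternion [x, y, z, w].
In Python, from bench import readout, camera, calibration, order gives the robot as it stands.
- The arm moves only by the tool apply_moves, never from a script. Its argument "deltas" is a list of rows, each an object with "translation": the shift along the world's x, y, z in m, a list of three; "turn": the turn, a rotation vector about the world's x, y, z in rad, a list of three; "hand": the finger opening in m, from 0 to 0.087. A call has 1 to 5 rows; each row shifts and turns the pose as measured when the row begins; what a row does not reach is not made up. A row lasts 1/10 s, in which the tool goes at most 50 mm and 8.59 degrees, less where a joint would pass 70% of its speed; a pose out of reach is approached as far as the arm can. A call with a gripper value outside its range is refused whole. The fingers move at their own pace and stop on an object; "newtons" is the grip in N (left out, the last holds). Time passes only in rows, so rows that do not move let the fingers close. It gives the time, the measured TCP pose, the force and the opening at its end, in the units of the state.
- readout.read_state(): the state, without advancing time (a new reading comes with each control period).
- camera(name): name is "scene" or "top" or "wrist"; returns the picture (420x560x3 uint8, red, green, blue); there is no depth.
- calibration(name): a dict with "fx", "fy", "cx", "cy" (pixels), "extrinsics" (4x4, takes a point from world to camera coordinates). Camera axes: x right, y down, z forward; pixel columns grow to the right and rows downward; lengths in m; the calibration is good to about 2 mm. A picture is of the moment at which its call begins: read the wrist's pose just before it. calibration takes no time and is no camera call; for the wrist camera it gives the pose at the moment of the call.
- order.close_job(): hands the job in, once; it reports no verdict.
The state is a dict: "time": time; "joint_positions": joint angles; "joint_vel": joint speeds; "joint_torque": joint torques, N m; "ee_pos": TCP position; "eef_rot": TCP orientation; "ft_force": force on the tool from outside, world axes, zero at the start; "torque": the same for the moment, N m; "width": finger opening in m.
Only numpy, scipy, OpenCV 4.12 (cv2) and the standard library are available. Lean on these libraries where they do the work, as an engineer would, in place of code of your own. Each camera call takes 0.05 s, during which the arm holds its last target. There are 200 camera calls.

## Working session

There is one attempt and no reset: what is moved stays moved. The work goes in short steps, Python scripts to look and compute and a tool call to move; the robot and the scene stay as the last step left them, time stands still between calls to the robot, and variables do not carry over. Pictures are saved under pics/ and viewed, about 8 in all and at most 12, crops included, and the job is handed in when it is done.

Besides the shell and the picture viewer there is one more tool, called after ">>>" by a JSON object that holds its "name" and its "arguments", one argument or row to a line. apply_moves: Moves the arm, as the interface text tells. Its arguments: {"type":"object","properties":{"deltas":{"type":"array","items":{"type":"object","properties":{"translation":{"type":"array","items":{"type":"number"}},"turn":{"type":"array","items":{"type":"number"}},"hand":{"type":"number"}}}},"newtons":{"type":"number"}},"required":["deltas"]}

```bash
ls; mkdir -p pics; python3 - <<'E'
from bench import readout,camera,calibration
import cv2,numpy as np
print(readout.read_state())
for n in ("scene","top"):
    cv2.imwrite(f"pics/{n}0.png",camera(n)[:,:,::-1]); c=calibration(n); print(n,c)
E
```

```text
pics
{'time': 0.0, 'joint_positions': array([ 1.23936322,  0.33289324, -0.0647204 ,  1.46093653,  0.02157638,
        1.34990448, -0.08847872]), 'joint_vel': array([ 1.25616175e-03,  9.28837671e-04, -8.01622372e-04,  1.08521650e-04,
        2.88534949e-04, -1.30299083e-04, -2.37031755e-06]), 'joint_torque': array([-4.63382603e-04, -6.23257971e+01,  2.42952886e-02, -3.89890766e+01,
       -6.14899141e-02,  3.99328151e-02,  1.22883571e-04]), 'ee_pos': array([ 0.18986875, -0.59507405,  0.23574292]), 'eef_rot': array([ 9.88096849e-01,  1.53831378e-01, -1.29610425e-04, -7.11897521e-04]), 'ft_force': array([-0.57761691,  0.89797654, -0.36929545]), 'torque': array([ 0.00045337, -0.04701745,  0.02172012]), 'width': 0.08708447532152123}
scene {'fx': 387.97844486032, 'fy': 387.97844486032, 'cx': 275.99526385884275, 'cy': 208.03920143146834, 'extrinsics': array([[-0.69222591, -0.72164707, -0.00698529,  0.41012188],
       [-0.67733417,  0.65299943, -0.33883649,  0.40485934],
       [ 0.24908176, -0.22982002, -0.94081934,  1.17099711],
       [ 0.        ,  0.        ,  0.        ,  1.        ]])}
top {'fx': 417.9296322150632, 'fy': 417.9296322150632, 'cx': 276.10035144121326, 'cy': 204.62916447343193, 'extrinsics': array([[ 1.10744472e-03, -9.99954282e-01,  9.49773840e-03,
         2.96584323e-02],
       [-9.90782576e-01, -2.38372700e-03, -1.35440779e-01,
         5.71982005e-01],
       [ 1.35457227e-01, -9.26020055e-03, -9.90739920e-01,
         1.57331514e+00],
       [ 0.00000000e+00,  0.00000000e+00,  0.00000000e+00,
         1.00000000e+00]])}
```

View pics/scene0.png

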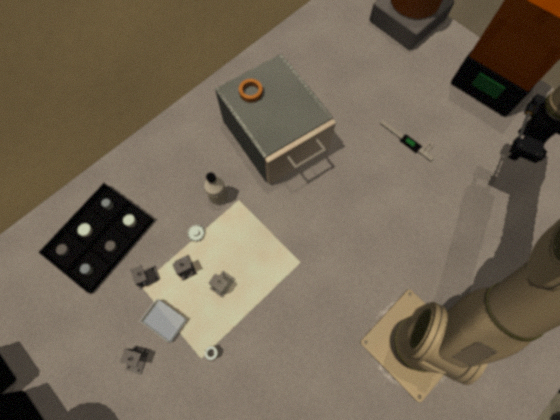

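View pics/top0.png

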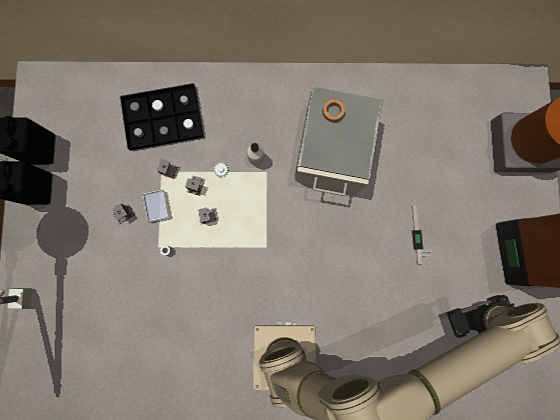

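The top view shows the cabinet at about (340,135), its handle at about (331,184), and the brackets at (208,216), (196,185), (168,168) and (123,212). I'll enlarge both areas.

```bash
cat > h.py <<'E'
import numpy as np,cv2
from bench import readout,camera,calibration
def ray(n,u,v,z,c=None):
    c=c or calibration(n); E=c["extrinsics"]; R=E[:3,:3]; t=E[:3,3]
    d=R.T@np.array([(u-c["cx"])/c["fx"],(v-c["cy"])/c["fy"],1]); o=-R.T@t
    return o+d*(z-o[2])/d[2]
def proj(n,p,c=None):
    c=c or calibration(n); E=c["extrinsics"]; q=E[:3,:3]@np.asarray(p)+E[:3,3]
    return np.array([c["fx"]*q[0]/q[2]+c["cx"],c["fy"]*q[1]/q[2]+c["cy"]])
E
python3 - <<'E'
import cv2,numpy as np
from h import *
t=cv2.imread("pics/top0.png")
f=lambda im,x,y,w,h,s:cv2.resize(im[y:y+h,x:x+w],None,fx=s,fy=s,interpolation=cv2.INTER_CUBIC)
a=f(t,285,80,110,130,3.6); b=f(t,105,150,130,80,3.0)
s=cv2.imread("pics/scene0.png"); c=f(s,120,245,130,65,3.0) 
o=np.zeros((470,800,3),np.uint8); o[:a.shape[0],:396]=a; o[:240,400:790]=b; o[245:440,400:790]=c
cv2.imwrite("pics/crop1.png",o)
for u,v in [(208,216),(196,185),(168,168),(123,212)]: 
    p=ray("top",u,v,0.068);print(p,np.hypot(*p[:2]))
E
```

```text
[0.52408549 0.287421   0.068     ] 0.5977260501197611
[0.64256723 0.33574673 0.068     ] 0.7249955277467852
[0.7082768  0.44438333 0.068     ] 0.8361414807811796
[0.53854138 0.60726543 0.068     ] 0.8116637962829931
```

View pics/crop1.png

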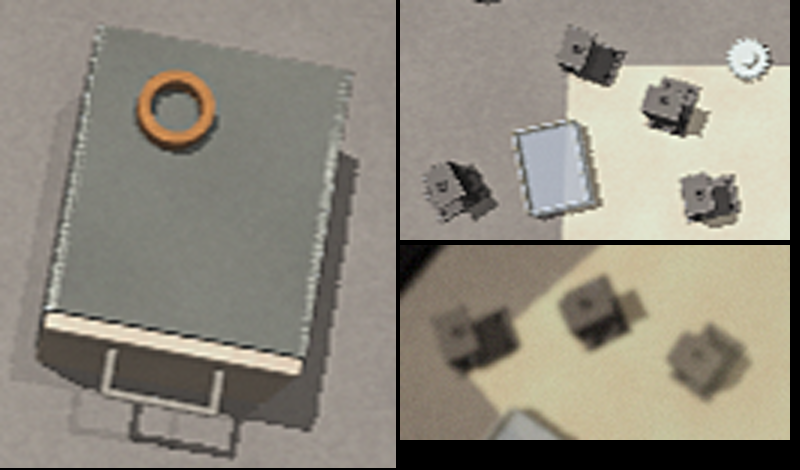

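The cabinet's top face and the handle are sharp: in the crop, the bar ends are at (105,392) and (218,411). The nearest bracket is at about (0.52,0.29), with its base plate sticking out to the lower right (robot's right).

```bash
python3 - <<'E'
from h import *
g=lambda x,y,z:ray("top",285+(x+.5)/3.6-.5,80+(y+.5)/3.6-.5,z)
P={k:g(*v) for k,v in dict(BL=(97,27,.19),BR=(352,70,.19),FL=(47,312,.19),FR=(302,358,.19),pL=(46,326,.186),pR=(299,374,.186),hL=(107,391,.15),hR=(217,411,.15)).items()}
for k,v in P.items(): print(k,v.round(4))
for a,b in [("BL","BR"),("FL","FR"),("FL","BL"),("FR","BR"),("pL","pR"),("hL","hR")]:
    d=P[b]-P[a]; print(a,b,np.linalg.norm(d).round(4),np.degrees(np.arctan2(d[1],d[0])).round(2))
o=(P["FL"]+P["FR"])/2; h=(P["hL"]+P["hR"])/2; print("front mid",o,"handle",h)
for y in (-10.5,-9.5,-8.5):
    a=np.radians(y); X=np.array([np.cos(a),np.sin(a)]); print(y, (o[:2]-h[:2])@X, (o[:2]-h[:2])@[-X[1],X[0]])
E
```

```text
BL [ 0.9826 -0.0964  0.19  ]
BR [ 0.9385 -0.353   0.19  ]
FL [ 0.6883 -0.0442  0.19  ]
FR [ 0.643 -0.294  0.19 ]
pL [ 0.6751 -0.0434  0.186 ]
pR [ 0.6278 -0.2915  0.186 ]
hL [ 0.6168 -0.1064  0.15  ]
hR [ 0.5967 -0.2165  0.15  ]
BL BR 0.2604 -99.76
FL FR 0.2539 -100.27
FL BL 0.2989 -10.07
FR BR 0.3013 -11.3
pL pR 0.2527 -100.79
hL hR 0.1119 -100.31
front mid [ 0.66566174 -0.16910077  0.19      ] handle [ 0.6067389  -0.16145202  0.15      ]
-10.5 0.05933004270287877 0.003217170526040355
-9.5 0.059377153817602106 0.002181228516194496
-8.5 0.0594061780760732 0.0011446220830125702
```

>>> {"name": "apply_moves", "arguments": {
  "deltas": [
    {"translation": [0.03, 0.03, 0.005], "turn": [0, 0, 0.12], "hand": 0.044},
    {"translation": [0.034, 0.035, 0.005], "turn": [0, 0, 0.12], "hand": 0.044},
    {"translation": [0.034, 0.035, 0.005], "turn": [0, 0, 0.12], "hand": 0.044},
    {"translation": [0.034, 0.035, 0], "turn": [0, 0, 0.12], "hand": 0.044},
    {"translation": [0.034, 0.035, 0], "turn": [0, 0, 0.12], "hand": 0.044}
  ]
}}

```text
time: 0.6
ee_pos: [0.3518, -0.4234, 0.2483]
eef_rot: [0.897, 0.442, -0.003, -0.002]
ft_force: [0.4, -0.9, -0.9]
width: 0.055
```

>>> {"name": "apply_moves", "arguments": {
  "deltas": [
    {"translation": [0.034, 0.035, 0], "turn": [0, 0, 0.08], "hand": 0.044},
    {"translation": [0.034, 0.035, 0], "turn": [0, 0, 0.08], "hand": 0.044},
    {"translation": [0.034, 0.035, 0], "turn": [0, 0, 0.08], "hand": 0.044},
    {"translation": [0.034, 0.035, 0], "turn": [0, 0, 0.08], "hand": 0.044},
    {"translation": [0.034, 0.035, 0], "turn": [0, 0, 0.08], "hand": 0.044}
  ]
}}

```text
time: 1.1
ee_pos: [0.5241, -0.2423, 0.2477]
eef_rot: [0.786, 0.618, -0.004, -0.001]
ft_force: [1.0, -0.0, 0.4]
width: 0.044
```

>>> {"name": "apply_moves", "arguments": {
  "deltas": [
    {"translation": [0.034, 0.035, 0], "turn": [0, 0, 0.04], "hand": 0.044},
    {"translation": [0.03, 0.03, 0], "turn": [0, 0, 0.03], "hand": 0.044},
    {"translation": [0, 0, 0], "turn": [0, 0, 0], "hand": 0.044}
  ]
}}

```text
time: 1.4
ee_pos: [0.5927, -0.167, 0.2465]
eef_rot: [0.759, 0.651, -0.003, -0.002]
ft_force: [-0.9, 0.2, 0.1]
width: 0.0442
```

```bash
cat >> h.py <<'E'
from scipy.spatial.transform import Rotation as Ro
def pose():
    s=readout.read_state(); R=Ro.from_quat(s["eef_rot"]).as_matrix()
    print("t",round(s["time"],2),"p",s["ee_pos"].round(4),"y az",np.degrees(np.arctan2(R[1,1],R[0,1])).round(1),"z",R[:,2].round(3),"F",s["ft_force"].round(1),"w",round(s["width"],4),"q",s["joint_positions"].round(2)); return s,R
E
python3 - <<'E'
from h import *
s,R=pose()
c=calibration("wrist"); im=camera("wrist")[:,:,::-1]; cv2.imwrite("pics/w1.png",im)
E=c["extrinsics"]; print("cam in tool", R.T@(-E[:3,:3].T@E[:3,3]-s["ee_pos"]), "axis in tool",R.T@E[2,:3], c["fx"],c["cx"],c["cy"])
for p in [(.604,-.161,.15),]: print(proj("wrist",p,c))
E
```

```text
t 1.4 p [ 0.5927 -0.167   0.2465] y az -8.8 z [-0.007  0.    -1.   ] F [-0.9  0.2  0.1] w 0.0442 q [ 0.61  0.36 -0.53  1.44  0.18  1.39 -0.08]
cam in tool [ 0.07099162 -0.00057759 -0.14892655] axis in tool [-2.62040083e-01 -2.41137821e-05  9.65056990e-01] 300.3628954510677 278.2613588368721 206.3695672579301
[291.96830806 202.5750187 ]
```

View pics/w1.png

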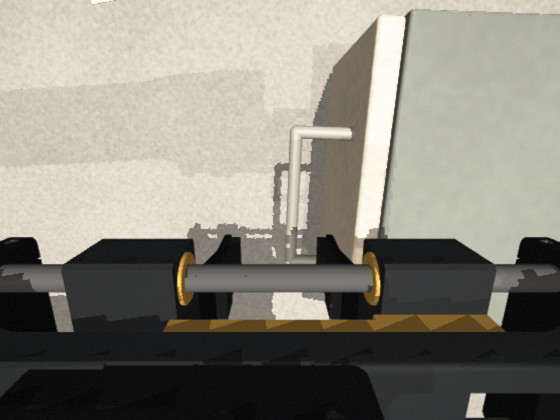

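The bar runs from the corner at about (296,132) to the lower corner at about (292,260), between the fingers' columns but right of their middle (278).

```bash
python3 - <<'E'
from h import *
a=ray("wrist",296,132,.15);b=ray("wrist",292,260,.15);print(a,b,(a+b)/2,np.linalg.norm(a-b),np.degrees(np.arctan2(*(a-b)[1::-1]))-90)
E
```

```text
[ 0.61401483 -0.10722922  0.15      ] [ 0.59495577 -0.21615496  0.15      ] [ 0.6044853  -0.16169209  0.15      ] 0.11058057610132409 -9.92474077324158
```

>>> {"name": "apply_moves", "arguments": {
  "deltas": [
    {"translation": [0.012, 0.0055, -0.01], "turn": [0, 0, -0.022], "hand": 0.044},
    {"translation": [0, 0, -0.03], "turn": [0, 0, 0], "hand": 0.044},
    {"translation": [0, 0, -0.03], "turn": [0, 0, 0], "hand": 0.044},
    {"translation": [0, 0, -0.026], "turn": [0, 0, 0], "hand": 0.044},
    {"translation": [0, 0, 0], "turn": [0, 0, 0], "hand": 0.044}
  ]
}}

```text
time: 1.95
ee_pos: [0.6009, -0.1693, 0.1468]
eef_rot: [0.77, 0.638, -0.005, -0.002]
ft_force: [-0.6, -0.1, -0.1]
width: 0.0441
```

>>> {"name": "apply_moves", "arguments": {
  "deltas": [
    {"translation": [0, 0, 0], "turn": [0, 0, 0], "hand": 0.0},
    {"translation": [0, 0, 0], "turn": [0, 0, 0], "hand": 0.0},
    {"translation": [0, 0, 0], "turn": [0, 0, 0], "hand": 0.0}
  ],
  "newtons": 20
}}

```text
time: 2.25
ee_pos: [0.6011, -0.1716, 0.15]
eef_rot: [0.771, 0.637, -0.005, -0.0]
ft_force: [0.2, 0.1, 0.2]
width: 0.0274
```

>>> {"name": "apply_moves", "arguments": {
  "deltas": [
    {"translation": [0, 0, 0], "turn": [0, 0, 0], "hand": 0.0},
    {"translation": [0, 0, 0], "turn": [0, 0, 0], "hand": 0.0},
    {"translation": [0, 0, 0], "turn": [0, 0, 0], "hand": 0.0}
  ]
}}

```text
time: 2.55
ee_pos: [0.6022, -0.172, 0.1523]
eef_rot: [0.771, 0.637, -0.004, 0.001]
ft_force: [1.7, -0.3, -5.1]
width: 0.009
```

>>> {"name": "apply_moves", "arguments": {
  "deltas": [
    {"translation": [-0.015, 0.0027, -0.001], "turn": [0, 0, 0], "hand": 0.0},
    {"translation": [-0.02, 0.0036, 0], "turn": [0, 0, 0], "hand": 0.0},
    {"translation": [-0.02, 0.0036, 0], "turn": [0, 0, 0], "hand": 0.0},
    {"translation": [-0.02, 0.0036, 0], "turn": [0, 0, 0], "hand": 0.0},
    {"translation": [-0.02, 0.0036, 0], "turn": [0, 0, 0], "hand": 0.0}
  ],
  "newtons": 25
}}

```text
time: 3.05
ee_pos: [0.5095, -0.1545, 0.1522]
eef_rot: [0.771, 0.637, 0.0, 0.004]
ft_force: [3.7, 0.6, -1.8]
width: 0.009
```

>>> {"name": "apply_moves", "arguments": {
  "deltas": [
    {"translation": [-0.02, 0.0036, 0], "turn": [0, 0, 0], "hand": 0.0},
    {"translation": [-0.02, 0.0036, 0], "turn": [0, 0, 0], "hand": 0.0},
    {"translation": [-0.012, 0.0022, 0], "turn": [0, 0, 0], "hand": 0.0},
    {"translation": [-0.01, 0.0018, 0], "turn": [0, 0, 0], "hand": 0.0},
    {"translation": [-0.008, 0.0014, 0], "turn": [0, 0, 0], "hand": 0.0}
  ]
}}

```text
time: 3.55
ee_pos: [0.4443, -0.1422, 0.1541]
eef_rot: [0.77, 0.638, 0.007, 0.013]
ft_force: [51.7, -12.9, -36.2]
width: 0.0111
```

>>> {"name": "apply_moves", "arguments": {
  "deltas": [
    {"translation": [-0.007, 0.0012, 0], "turn": [0, 0, 0], "hand": 0.0},
    {"translation": [-0.007, 0.0012, 0], "turn": [0, 0, 0], "hand": 0.0}
  ]
}}

```text
time: 3.75
ee_pos: [0.4448, -0.1424, 0.1582]
eef_rot: [0.769, 0.638, 0.019, 0.028]
ft_force: [37.6, -10.6, -33.8]
width: 0.009
```

>>> {"name": "apply_moves", "arguments": {
  "deltas": [
    {"translation": [0, 0, 0], "turn": [0, 0, 0], "hand": 0.04},
    {"translation": [0, 0, 0], "turn": [0, 0, 0], "hand": 0.04},
    {"translation": [0, 0, 0], "turn": [0, 0, 0], "hand": 0.04}
  ]
}}

```text
time: 4.05
ee_pos: [0.4463, -0.1426, 0.1595]
eef_rot: [0.769, 0.639, 0.02, 0.029]
ft_force: [-0.7, -0.2, 1.2]
width: 0.0254
```

```bash
python3 - <<'E'
from h import *
pose()
E
```

```text
t 4.05 p [ 0.4463 -0.1426  0.1595] y az -10.6 z [ 0.069 -0.019 -0.997] F [-0.7 -0.2  1.2] w 0.0254 q [ 0.76  0.03 -0.55  1.99  0.02  1.06  0.01]
```

>>> {"name": "apply_moves", "arguments": {
  "deltas": [
    {"translation": [0, 0, 0.02], "turn": [0, 0, 0], "hand": 0.044},
    {"translation": [0, 0, 0.04], "turn": [0.01, 0.035, 0], "hand": 0.05},
    {"translation": [0, 0, 0.045], "turn": [0.01, 0.035, 0], "hand": 0.05},
    {"translation": [0, 0, 0.045], "turn": [0, 0, 0], "hand": 0.05},
    {"translation": [0, 0, 0.01], "turn": [0, 0, 0], "hand": 0.05}
  ]
}}

```text
time: 4.55
ee_pos: [0.4415, -0.1408, 0.3229]
eef_rot: [0.769, 0.639, -0.004, -0.006]
ft_force: [0.0, 0.5, -0.1]
width: 0.0496
```

```bash
python3 - <<'E'
from h import *
pose()
a=camera("top")[60:260,250:450,::-1];b=camera("scene")[30:230,200:400,::-1]; w=camera("wrist")[:,:,::-1]
cv2.imwrite("pics/w2.png",w)
f=lambda i:cv2.resize(i,(400,400),interpolation=cv2.INTER_CUBIC)
cv2.imwrite("pics/c2.png",np.hstack([f(a),f(b)]))
E
```

```text
t 4.55 p [ 0.4415 -0.1408  0.3229] y az -10.5 z [-0.014  0.005 -1.   ] F [ 0.   0.5 -0.1] w 0.0496 q [ 0.77 -0.03 -0.54  1.69 -0.01  1.49  0.05]
```

View pics/c2.png

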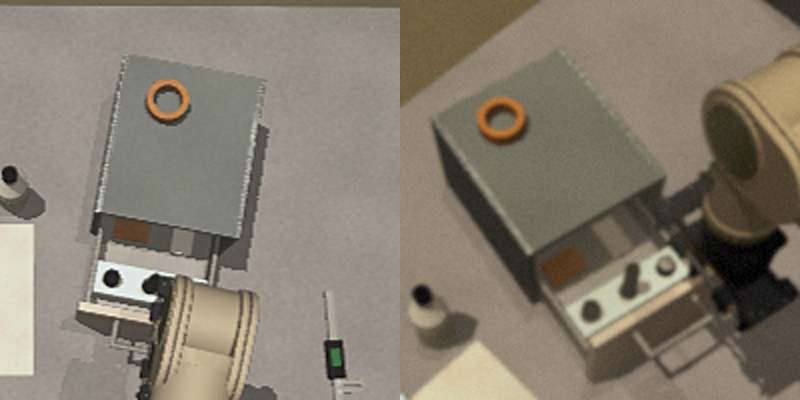

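The scene crop shows three tops in the rack: a dark one on the robot's left, a tall slim dark one in the middle (630,280), and a grey one on the right. The middle one looks like the torch. I'll turn the jaws to the cabinet's y axis above it.

>>> {"name": "apply_moves", "arguments": {
  "deltas": [
    {"translation": [0.012, -0.001, 0.005], "turn": [0, 0, -0.145], "hand": 0.055},
    {"translation": [0.012, -0.001, 0.003], "turn": [0, 0, -0.145], "hand": 0.055},
    {"translation": [0.012, -0.001, 0], "turn": [0, 0, -0.145], "hand": 0.055},
    {"translation": [0.012, -0.001, 0], "turn": [0, 0, -0.145], "hand": 0.055},
    {"translation": [0.012, -0.001, 0], "turn": [0, 0, -0.145], "hand": 0.055}
  ]
}}

```text
time: 5.2
ee_pos: [0.4972, -0.1451, 0.3161]
eef_rot: [0.949, 0.315, -0.007, -0.015]
ft_force: [0.3, 0.4, 0.6]
width: 0.0547
```

>>> {"name": "apply_moves", "arguments": {
  "deltas": [
    {"translation": [0.012, -0.001, 0], "turn": [0, 0, -0.145], "hand": 0.055},
    {"translation": [0.012, -0.001, 0], "turn": [0, 0, -0.145], "hand": 0.055},
    {"translation": [0.012, -0.001, 0], "turn": [0, 0, -0.145], "hand": 0.055},
    {"translation": [0.012, -0.001, 0], "turn": [0, 0, -0.145], "hand": 0.055},
    {"translation": [0.012, -0.001, 0], "turn": [0, 0, -0.145], "hand": 0.055}
  ]
}}

```text
time: 5.7
ee_pos: [0.5552, -0.149, 0.3035]
eef_rot: [0.998, -0.055, -0.008, -0.021]
ft_force: [0.3, -0.3, 0.6]
width: 0.0551
```

```bash
python3 - <<'E'
from h import *
pose()
c=calibration("wrist");w=camera("wrist")[:,:,::-1]
cv2.imwrite("pics/w3.png",w)
for z in (.036,.081,.162): print(z,proj("wrist",(.573,-.156,z),c))
E
```

```text
t 5.7 p [ 0.5552 -0.149   0.3035] y az -96.3 z [-0.014  0.044 -0.999] F [ 0.3 -0.3  0.6] w 0.0551 q [ 0.61  0.25 -0.49  1.45  0.08  1.49 -1.56]
0.036 [289.68705055 160.37982525]
0.081 [289.46568001 165.2738829 ]
0.162 [288.90274257 177.7192978 ]
```

View pics/w3.png

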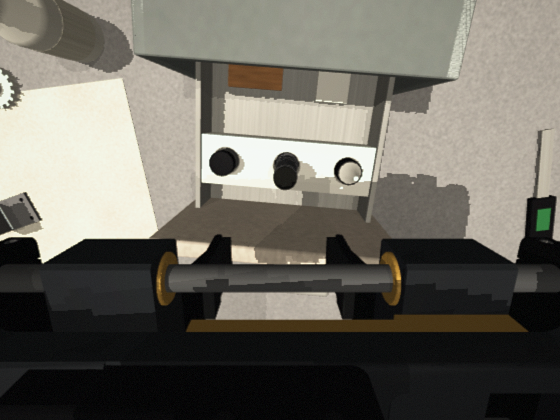

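The wrist view shows the torch in the middle socket, with its tail disc at about (285,178). The black cap on its left (223,162) and white nozzle on its right (348,172) are lower. The rack's corners are at about (202,134) and (376,148).

```bash
python3 - <<'E'
from h import *
s,R=pose()
p=ray("wrist",285,178,.162);print("tail",p)
a=ray("wrist",202,134,.081);b=ray("wrist",376,148,.081);print("rack back edge",a,b,np.linalg.norm(a-b),np.degrees(np.arctan2(*(a-b)[1::-1]))-90)
q=(a+b)/2; Y=(a-b)/np.linalg.norm(a-b); X=np.array([Y[1],-Y[0],0]); print("rack c",q-.03*X)
Rt=np.column_stack([[np.cos(np.radians(-10.2)),np.sin(np.radians(-10.2)),0],[np.sin(np.radians(-10.2)),-np.cos(np.radians(-10.2)),0],[0,0,-1]])
print("turn",Ro.from_matrix(Rt@R.T).as_rotvec())
w=cv2.imread("pics/w3.png")[120:220,190:390]; cv2.imwrite("pics/w3c.png",cv2.resize(w,None,fx=4,fy=4,interpolation=cv2.INTER_CUBIC))
E
```

```text
t 5.75 p [ 0.5561 -0.1491  0.3027] y az -96.9 z [-0.015  0.044 -0.999] F [-1.7 -0.  -0.6] w 0.0551 q [ 0.61  0.25 -0.49  1.45  0.08  1.49 -1.57]
tail [ 0.57407558 -0.15234723  0.162     ]
rack back edge [ 0.62350462 -0.05515047  0.081     ] [ 0.58272436 -0.26112526  0.081     ] 0.20997295996981907 -11.198967802154556
rack c [ 0.57368573 -0.15231136  0.081     ]
turn [-0.04475726 -0.01321526 -0.05856215]
```

View pics/w3c.png

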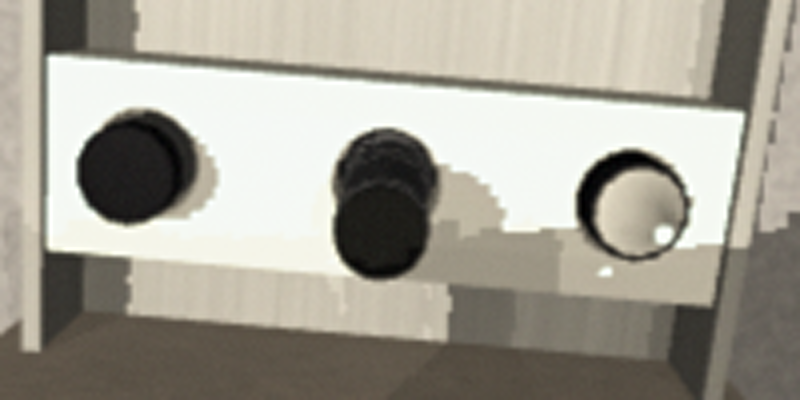

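>>> {"name": "apply_moves", "arguments": {
  "deltas": [
    {"translation": [0.009, -0.002, -0.02], "turn": [-0.022, -0.007, -0.03], "hand": 0.055},
    {"translation": [0.009, -0.002, -0.02], "turn": [-0.022, -0.007, -0.03], "hand": 0.055},
    {"translation": [0, 0, -0.02], "turn": [0, 0, 0], "hand": 0.055},
    {"translation": [0, 0, 0], "turn": [0, 0, 0], "hand": 0.055}
  ]
}}

```text
time: 6.15
ee_pos: [0.5711, -0.152, 0.2335]
eef_rot: [0.996, -0.085, -0.004, -0.001]
ft_force: [-0.1, -0.5, 0.4]
width: 0.055
```

```bash
python3 - <<'E'
from h import *
pose();c=calibration("wrist");w=camera("wrist")[:,:,::-1].copy()
for z in (.081,.162): print(proj("wrist",(.574,-.1525,z),c))
cv2.imwrite("pics/w4.png",w)
E
```

```text
t 6.15 p [ 0.5711 -0.152   0.2335] y az -99.7 z [-0.009  0.002 -1.   ] F [-0.1 -0.5  0.4] w 0.055 q [ 0.57  0.3  -0.48  1.53  0.14  1.35 -1.66]
[277.78430828 192.06624073]
[277.51462355 215.89771464]
```

View pics/w4.png

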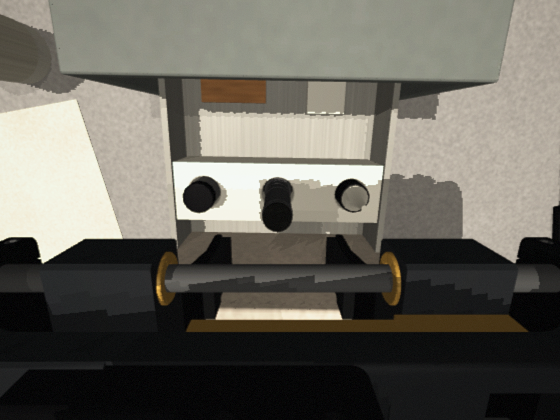

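The torch's tail at (277,215) matches the prediction and sits midway between the fingers, so I'm going down.

>>> {"name": "apply_moves", "arguments": {
  "deltas": [
    {"translation": [0.0035, -0.0003, -0.025], "turn": [0, 0, -0.006], "hand": 0.055},
    {"translation": [0, 0, -0.025], "turn": [0, 0, 0], "hand": 0.055},
    {"translation": [0, 0, -0.025], "turn": [0, 0, 0], "hand": 0.055},
    {"translation": [0, 0, -0.024], "turn": [0, 0, 0], "hand": 0.055},
    {"translation": [0, 0, 0], "turn": [0, 0, 0], "hand": 0.055}
  ]
}}

```text
time: 6.7
ee_pos: [0.5753, -0.1527, 0.1375]
eef_rot: [0.996, -0.084, -0.002, 0.0]
ft_force: [-0.0, -0.9, 1.4]
width: 0.0552
```

```bash
python3 - <<'E'
from h import *
pose()
E
```

```text
t 6.7 p [ 0.5753 -0.1527  0.1375] y az -99.6 z [-0.003  0.    -1.   ] F [-0.  -0.9  1.4] w 0.0552 q [ 0.56  0.38 -0.47  1.64  0.18  1.16 -1.69]
```

>>> {"name": "apply_moves", "arguments": {
  "deltas": [
    {"translation": [-0.0008, 0, -0.007], "turn": [0, 0, -0.01], "hand": 0.04},
    {"translation": [0, 0, 0], "turn": [0, 0, 0], "hand": 0.0},
    {"translation": [0, 0, 0], "turn": [0, 0, 0], "hand": 0.0},
    {"translation": [0, 0, 0], "turn": [0, 0, 0], "hand": 0.0},
    {"translation": [0, 0, 0], "turn": [0, 0, 0], "hand": 0.0}
  ],
  "newtons": 25
}}

```text
time: 7.2
ee_pos: [0.5766, -0.1534, 0.1358]
eef_rot: [0.996, -0.088, 0.002, 0.001]
ft_force: [0.4, -0.6, -1.4]
width: 0.0234
```

```bash
python3 - <<'E'
from h import *
pose()
E
```

```text
t 7.2 p [ 0.5766 -0.1534  0.1358] y az -100.1 z [ 0.003 -0.002 -1.   ] F [ 0.4 -0.6 -1.4] w 0.0234 q [ 0.56  0.38 -0.47  1.65  0.19  1.15 -1.7 ]
```

>>> {"name": "apply_moves", "arguments": {
  "deltas": [
    {"translation": [0, 0, 0.015], "turn": [0, 0, 0], "hand": 0.0},
    {"translation": [0, 0, 0.025], "turn": [0, 0, 0], "hand": 0.0},
    {"translation": [0, 0, 0.03], "turn": [0, 0, 0], "hand": 0.0},
    {"translation": [0, 0, 0.035], "turn": [0, 0, 0], "hand": 0.0},
    {"translation": [0, 0, 0.04], "turn": [0, 0, 0], "hand": 0.0}
  ],
  "newtons": 35
}}

```text
time: 7.7
ee_pos: [0.5735, -0.1522, 0.2846]
eef_rot: [0.996, -0.088, -0.002, -0.001]
ft_force: [0.8, -0.6, -1.4]
width: 0.0235
```

>>> {"name": "apply_moves", "arguments": {
  "deltas": [
    {"translation": [0, 0, 0.035], "turn": [0, 0, 0], "hand": 0.0},
    {"translation": [0, 0, 0.025], "turn": [0, 0, 0], "hand": 0.0},
    {"translation": [0, 0, 0], "turn": [0, 0, 0], "hand": 0.0}
  ]
}}

```text
time: 8.0
ee_pos: [0.5743, -0.1515, 0.3573]
eef_rot: [0.996, -0.087, 0.003, 0.0]
ft_force: [0.5, 0.3, -2.0]
width: 0.0229
```

```bash
python3 - <<'E'
from h import *
s,R=pose()
b=camera("scene")[20:300,130:400,::-1]
cv2.imwrite("pics/c5.png",cv2.resize(b,None,fx=2,fy=2,interpolation=cv2.INTER_CUBIC))
E
```

```text
t 8.0 p [ 0.5743 -0.1515  0.3573] y az -100.0 z [ 0.007 -0.001 -1.   ] F [ 0.5  0.3 -2. ] w 0.0229 q [ 0.56  0.26 -0.48  1.32  0.12  1.58 -1.65]
```

View pics/c5.png

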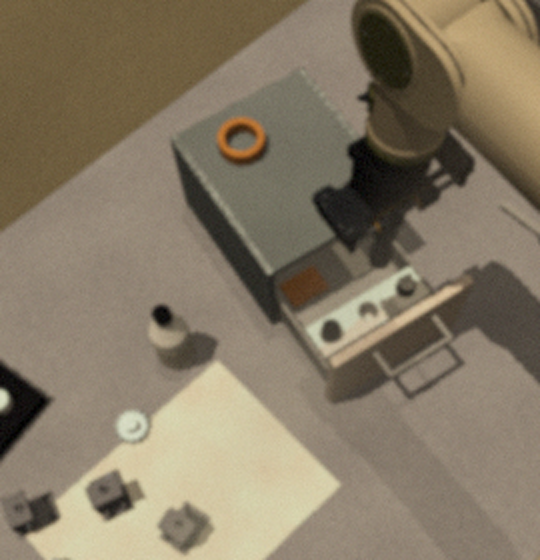

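The torch is out: the middle socket is now empty, and the other two items still stand in the rack. I'm moving over towards the bracket.

>>> {"name": "apply_moves", "arguments": {
  "deltas": [
    {"translation": [-0.008, 0.025, 0], "turn": [0, 0, 0.09], "hand": 0.0},
    {"translation": [-0.0135, 0.036, 0], "turn": [0, 0, 0.09], "hand": 0.0},
    {"translation": [-0.0135, 0.039, 0], "turn": [0, 0, 0.09], "hand": 0.0},
    {"translation": [-0.0135, 0.039, 0], "turn": [0, 0, 0.09], "hand": 0.0},
    {"translation": [-0.0135, 0.039, 0], "turn": [0, 0, 0.09], "hand": 0.0}
  ]
}}

```text
time: 8.55
ee_pos: [0.5073, 0.025, 0.3493]
eef_rot: [0.99, 0.14, -0.002, 0.0]
ft_force: [-0.1, 1.0, -1.4]
width: 0.0229
```

>>> {"name": "apply_moves", "arguments": {
  "deltas": [
    {"translation": [-0.0135, 0.039, 0], "turn": [0, 0, 0.09], "hand": 0.0},
    {"translation": [-0.0135, 0.039, 0], "turn": [0, 0, 0.09], "hand": 0.0},
    {"translation": [-0.0135, 0.036, 0], "turn": [0, 0, 0.09], "hand": 0.0},
    {"translation": [-0.01, 0.025, 0], "turn": [0, 0, 0.05], "hand": 0.0},
    {"translation": [0, 0, 0], "turn": [0, 0, 0], "hand": 0.0}
  ]
}}

```text
time: 9.05
ee_pos: [0.4485, 0.1741, 0.3451]
eef_rot: [0.952, 0.307, -0.006, 0.001]
ft_force: [-0.3, -0.5, -1.9]
width: 0.0236
```

```bash
python3 - <<'E'
from h import *
s,R=pose();c=calibration("wrist");w=camera("wrist")[:,:,::-1].copy()
print(proj("wrist",(.524,.287,.068),c))
cv2.imwrite("pics/w6.png",w)
np.savez("w6.npz",**c,**{"p":s["ee_pos"]})
E
```

```text
t 9.05 p [0.4485 0.1741 0.3451] y az -54.2 z [-0.01  -0.005 -1.   ] F [-0.3 -0.5 -1.9] w 0.0236 q [ 0.32  0.03 -0.79  1.6   0.02  1.53 -1.42]
[242.60086941  77.75254921]
```

View pics/w6.png

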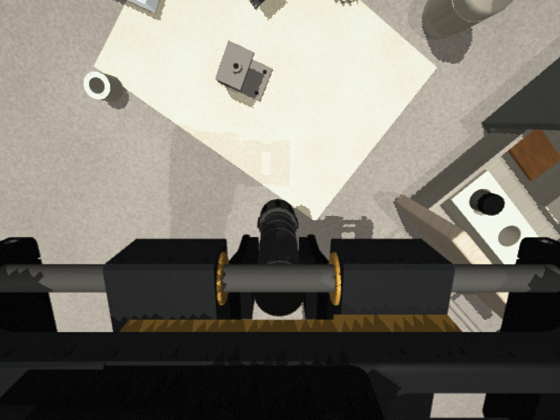

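The target bracket is at (245,70), with its base plate's open end towards the lower right. I'll enlarge it.

```bash
python3 - <<'E'
import cv2
w=cv2.imread("pics/w6.png")[30:110,200:290]; cv2.imwrite("pics/w6c.png",cv2.resize(w,None,fx=7,fy=7,interpolation=cv2.INTER_CUBIC))
E
```

```text
(no output)
```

View pics/w6c.png

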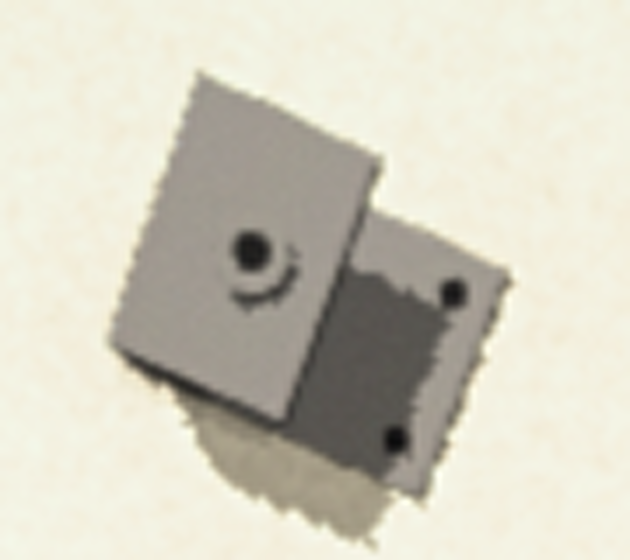

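```bash
cat > fit.py <<'E'
from h import *
from scipy.optimize import least_squares
d=np.load("w6.npz"); c={k:(d[k] if k=="extrinsics" else float(d[k])) for k in ("fx","fy","cx","cy","extrinsics")}
B=[(25,-25,68),(-11,-25,68),(-11,25,68),(25,25,68),(-35,-25,6),(-35,25,6)]
U=[(200,72),(380,160),(285,422),(112,345),(511,275),(420,497)]
U=np.array([(200+(u+.5)/7-.5,30+(v+.5)/7-.5) for u,v in U])
def W(q,b): ca,sa=np.cos(q[2]),np.sin(q[2]); x,y,z=np.array(b)/1e3; return np.array([q[0]+ca*x-sa*y,q[1]+sa*x+ca*y,z])
r=least_squares(lambda q:np.concatenate([proj("wrist",W(q,b),c)-u for b,u in zip(B,U)]),[.52,.29,.8])
q=r.x; print("bracket",q,np.degrees(q[2]),"res",r.fun.round(2))
J=W(q,(15,0,6)); print("joint",J)
for b in B[:4]: print(proj("top",W(q,b)).round(1),end=" ")
xb=np.array([np.cos(q[2]),np.sin(q[2]),0]); beam=(xb-[0,0,1])/2**.5
print("\nbeam",beam,"lens",J-.08*beam,"tcp",J-.18*beam)
np.savez("tgt.npz",J=J,beam=beam,xb=xb)
E
python3 fit.py; python3 - <<'E'
from h import *
d=np.load("w6.npz"); c={k:(d[k] if k=="extrinsics" else float(d[k])) for k in ("fx","fy","cx","cy","extrinsics")}
for L in (.095,.1,.105): print("lens px",proj("wrist",d["p"]+[-.001,0,-L],c))
E
```

```text
bracket [0.53136058 0.2970219  1.78898611] 102.50135390450791 res [ 0.03  0.01  0.55 -0.25 -0.02  0.49 -0.84 -0.07  0.02 -0.49  0.29  0.36]
joint [0.52811364 0.31166626 0.006     ]
[197.7 209.1] [207.1 207. ] [209.7 219.9] [200.2 221.9] 
beam [-0.15306223  0.69034191 -0.70710678] lens [0.54035862 0.25643891 0.06256854] tcp [0.55566484 0.18740471 0.13327922]
lens px [277.76935535 211.23179106]
lens px [277.79232816 209.5574668 ]
lens px [277.81446227 207.94426996]
```

The fit is good to under 1 px. The joint is at (0.528, 0.312, 0.006), the open side's azimuth is -77.5°, and the target TCP is about (0.556, 0.187, 0.133). I'll start tilting while still high.

>>> {"name": "apply_moves", "arguments": {
  "deltas": [
    {"translation": [0.015, 0, -0.008], "turn": [0.127, 0.028, 0], "hand": 0.0},
    {"translation": [0.018, 0, -0.01], "turn": [0.127, 0.028, 0], "hand": 0.0},
    {"translation": [0.018, 0, -0.01], "turn": [0.127, 0.028, 0], "hand": 0.0},
    {"translation": [0.018, 0, -0.01], "turn": [0.127, 0.028, 0], "hand": 0.0}
  ]
}}

```text
time: 9.5
ee_pos: [0.5208, 0.1723, 0.3083]
eef_rot: [0.919, 0.296, 0.024, -0.26]
ft_force: [-0.7, 0.1, -1.7]
width: 0.0229
```

```bash
cat >> h.py <<'E'
def err(L=.1):
    s,R=pose(); d=np.load("tgt.npz"); z=R[:,2]; T=d["J"]-(.08+L)*d["beam"]; p=s["ee_pos"]
    ax=np.cross(z,d["beam"]); n=np.linalg.norm(ax); print("need dp",(T-p).round(4),"turn",(ax/n*np.arcsin(n)).round(4))
    lens=p+L*z; v=d["J"]-lens; print("lens",lens.round(4),"dist",np.linalg.norm(v).round(4),"miss",np.linalg.norm(np.cross(z,v)).round(4),"slant deg",np.degrees(np.arcsin(-z[2])).round(1))
E
python3 -c "
from h import *
err()"
```

```text
t 9.5 p [0.5208 0.1723 0.3083] y az -51.1 z [-0.11   0.491 -0.864] F [-0.7  0.1 -1.7] w 0.0229 q [ 0.49  0.24 -0.69  1.57 -0.38  1.42 -1.06]
need dp [ 0.0349  0.0151 -0.175 ] turn [ 0.252   0.0551 -0.0007]
lens [0.5098 0.2214 0.2219] dist 0.2347 miss 0.0521 slant deg 59.8
```

>>> {"name": "apply_moves", "arguments": {
  "deltas": [
    {"translation": [0.012, -0.01, -0.025], "turn": [0.09, 0.02, 0], "hand": 0.0},
    {"translation": [0.012, -0.01, -0.025], "turn": [0.09, 0.02, 0], "hand": 0.0},
    {"translation": [0.01, -0.008, -0.025], "turn": [0.07, 0.015, 0], "hand": 0.0},
    {"translation": [0, 0, 0], "turn": [0, 0, 0], "hand": 0.0}
  ]
}}

```text
time: 9.9
ee_pos: [0.5602, 0.1294, 0.2226]
eef_rot: [0.882, 0.27, 0.036, -0.386]
ft_force: [-0.6, -0.2, -2.3]
width: 0.0229
```

```bash
python3 -c "
from h import *
err()
c=calibration('wrist');w=camera('wrist')[:,:,::-1];cv2.imwrite('pics/w7.png',w);s=readout.read_state();R=Ro.from_quat(s['eef_rot']).as_matrix()
for L in (.1,): print(proj('wrist',s['ee_pos']+L*R[:,2],c))
d=np.load('tgt.npz');print('J',proj('wrist',d['J'],c))
"
```

```text
t 9.9 p [0.5602 0.1294 0.2226] y az -47.9 z [-0.145  0.699 -0.7  ] F [-0.6 -0.2 -2.3] w 0.0229 q [ 0.6   0.48 -0.65  1.59 -0.5   1.36 -0.83]
need dp [-0.0046  0.058  -0.0893] turn [-0.011   0.0047  0.007 ]
lens [0.5458 0.1993 0.1525] dist 0.1855 miss 0.0257 slant deg 44.4
[276.18820652 208.61713362]
J [296.14019555 178.43865341]
```

View pics/w7.png

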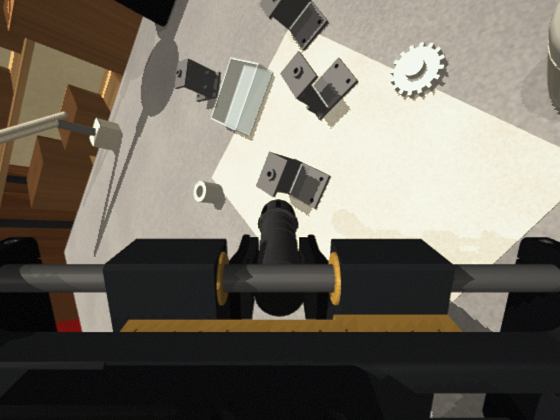

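The view shows the open side facing us, with the joint's dark inner corner at about (295,177), matching the predicted (296,178). The torch is straight in the jaws. I'm approaching down first, then forwards.

>>> {"name": "apply_moves", "arguments": {
  "deltas": [
    {"translation": [-0.0015, 0.006, -0.025], "turn": [-0.011, 0.0047, 0.007], "hand": 0.0},
    {"translation": [-0.0015, 0.01, -0.025], "turn": [0, 0, 0], "hand": 0.0},
    {"translation": [0, 0.012, -0.02], "turn": [0, 0, 0], "hand": 0.0},
    {"translation": [0, 0.01, -0.01], "turn": [0, 0, 0], "hand": 0.0},
    {"translation": [0, 0.005, 0], "turn": [0, 0, 0], "hand": 0.0}
  ]
}}

```text
time: 10.45
ee_pos: [0.5598, 0.1746, 0.1491]
eef_rot: [0.885, 0.274, 0.035, -0.375]
ft_force: [-0.3, 1.0, -1.0]
width: 0.0233
```

```bash
python3 -c "
from h import *
err()"
```

```text
t 10.45 p [0.5598 0.1746 0.1491] y az -48.0 z [-0.144  0.683 -0.716] F [-0.3  1.  -1. ] w 0.0233 q [ 0.52  0.55 -0.65  1.66 -0.48  1.19 -0.82]
need dp [-0.0041  0.0128 -0.0158] turn [0.0109 0.0081 0.0055]
lens [0.5454 0.243  0.0775] dist 0.1006 miss 0.0029 slant deg 45.7
```

>>> {"name": "apply_moves", "arguments": {
  "deltas": [
    {"translation": [-0.002, 0.006, -0.008], "turn": [0.005, 0.008, 0.005], "hand": 0.0},
    {"translation": [-0.002, 0.007, -0.007], "turn": [0.005, 0, 0], "hand": 0.0},
    {"translation": [0, 0, 0], "turn": [0, 0, 0], "hand": 0.0},
    {"translation": [0, 0, 0], "turn": [0, 0, 0], "hand": 0.0}
  ]
}}

```text
time: 10.85
ee_pos: [0.5568, 0.1896, 0.1367]
eef_rot: [0.882, 0.277, 0.034, -0.38]
ft_force: [-0.6, -0.1, -1.4]
width: 0.0228
```

```bash
python3 -c "
from h import *
err()"
```

```text
t 10.85 p [0.5568 0.1896 0.1367] y az -47.4 z [-0.151  0.689 -0.709] F [-0.6 -0.1 -1.4] w 0.0228 q [ 0.51  0.57 -0.66  1.67 -0.48  1.16 -0.82]
need dp [-0.0011 -0.0022 -0.0034] turn [0.0019 0.002  0.0016]
lens [0.5417 0.2585 0.0658] dist 0.0812 miss 0.0039 slant deg 45.1
```

>>> {"name": "apply_moves", "arguments": {
  "deltas": [
    {"translation": [-0.001, -0.0022, -0.004], "turn": [0.002, 0.002, 0.0016], "hand": 0.0},
    {"translation": [0, 0, 0], "turn": [0, 0, 0], "hand": 0.0},
    {"translation": [0, 0, 0], "turn": [0, 0, 0], "hand": 0.0}
  ]
}}

```text
time: 11.15
ee_pos: [0.5564, 0.1861, 0.1328]
eef_rot: [0.882, 0.276, 0.034, -0.381]
ft_force: [-0.1, 0.8, -0.7]
width: 0.0233
```

```bash
python3 -c "
from h import *
err()
d=np.load('tgt.npz');s=readout.read_state();R=Ro.from_quat(s['eef_rot']).as_matrix();c=calibration('wrist')
print('J',proj('wrist',d['J'],c),'lens',proj('wrist',s['ee_pos']+.1*R[:,2],c),'scene lens',proj('scene',s['ee_pos']+.1*R[:,2]),'J',proj('scene',d['J']))
w=camera('wrist')[90:240,200:360,::-1];f=camera('scene')[180:330,170:330,::-1]
g=lambda i,k:cv2.resize(i,None,fx=k,fy=k,interpolation=cv2.INTER_CUBIC)
cv2.imwrite('pics/c8.png',np.hstack([g(w,2.5),g(f,2.5)]))
"
```

```text
t 11.15 p [0.5564 0.1861 0.1328] y az -47.4 z [-0.152  0.69  -0.707] F [-0.1  0.8 -0.7] w 0.0233 q [ 0.51  0.58 -0.66  1.68 -0.48  1.16 -0.81]
need dp [-0.0008  0.0013  0.0004] turn [0.0002 0.0012 0.0011]
lens [0.5413 0.2551 0.0621] dist 0.0807 miss 0.0016 slant deg 45.0
J [277.45860743 190.49702956] lens [279.00915634 210.11282508] scene lens [227.32827293 268.01819546] J [218.86979823 286.76883475]
```

The viewer limit is reached, so I'll do a last numeric check of the lens position in the hand, the bracket and the drawer.

```bash
python3 - <<'E'
from h import *
err()
s=readout.read_state();R=Ro.from_quat(s['eef_rot']).as_matrix();c=calibration('wrist')
for L in (.09,.095,.1,.105,.11):
    print(L,min(proj('wrist',s['ee_pos']+R@np.array([.015*np.cos(a),.015*np.sin(a),L]),c)[1] for a in np.linspace(0,6.28,60)).round(1))
for f in ("w7","w6"): print(f,cv2.imread(f"pics/{f}.png",0)[190:216,270:286].mean(1).round())
for n,ps in dict(scene=[(120,240,130,70),(185,215,30,30)],top=[(110,155,130,75),(150,185,25,25),(240,140,30,30)]).items():
    a=cv2.imread(f"pics/{n}0.png");b=camera(n)[:,:,::-1]
    for x,y,w,h in ps: print(n,(x,y,w,h),"diff px",int((cv2.absdiff(a,b)[y:y+h,x:x+w].max(2)>40).sum()))
a=cv2.imread("pics/top0.png");b=camera("top")[:,:,::-1]
m=(cv2.absdiff(a,b).max(2)>40).astype(np.uint8)
for r in cv2.connectedComponentsWithStats(m)[2][1:]:
    if r[4]>25: print(r)
E
```

```text
t 11.25 p [0.5564 0.1861 0.1328] y az -47.4 z [-0.152  0.69  -0.708] F [ 0.2 -0.1 -1.9] w 0.0232 q [ 0.51  0.58 -0.66  1.68 -0.48  1.16 -0.81]
need dp [-0.0007  0.0013  0.0005] turn [0.0004 0.0011 0.001 ]
lens [0.5412 0.2551 0.062 ] dist 0.0807 miss 0.0016 slant deg 45.0
0.09 195.8
0.095 194.4
0.1 193.1
0.105 191.9
0.11 190.6
w7 [ 73.  76. 113. 169. 187. 193. 209. 236. 243. 199.  99.  39.  30.  31.
  31.  31.  31.  36.  45.  53.  54.  52.  46.  43.  45.  43.]
w6 [239. 235. 229. 224. 218. 210. 206. 204. 195. 135.  58.  24.  21.  22.
  23.  24.  26.  31.  50.  68.  71.  63.  42.  35.  42.  36.]
scene (120, 240, 130, 70) diff px 541
scene (185, 215, 30, 30) diff px 0
top (110, 155, 130, 75) diff px 453
top (150, 185, 25, 25) diff px 0
top (240, 140, 30, 30) diff px 0
[ 215  159  167  219 8025]
[  257   295   303   125 10574]
[382 311  10  31 123]
[378 321   8  22  66]
[531 323  11  15  49]
[351 325  25  13 119]
[363 342  20  14  37]
```

The visible head edge (row 200) sits about 7 px lower than predicted (193), so the torch may lean or be offset in the grip. I'll measure that from the image numbers.

```bash
python3 - <<'E'
from h import *
w=cv2.imread("pics/w6.png",0)
print("w6");[print(196+i,' '.join(f"{v:3d}" for v in r)) for i,r in enumerate(w[196:244:2,252:306:2])]
b=camera("scene"); g=cv2.cvtColor(b,cv2.COLOR_RGB2GRAY)
print("scene now rows 240-300 cols 200-262");[print(244+2*i,' '.join(f"{v:3d}" for v in r)) for i,r in enumerate(g[244:304:2,200:256:2])]
E
```

```text
w6
196 184 176 178 182 184 178 182 181 182 179 182 178 182 187 240 244 243 242 242 243 244 242 242 241 241 241 242
197 183 183 181 188 183 185 185 187 181 187 186 181 180 149 182 231 244 243 243 242 242 242 243 241 242 242 241
198 177 176 178 184 190 186 184 178 178 101  52  36  21  22  27  46 124 243 245 241 241 241 241 241 241 242 242
199 183 186 181 179 187 178 180 152  44  27  27  29   7   9  19  27  24  39 204 245 241 240 242 242 243 241 243
200 181 182 174 177 177 182 123  33  31  33  31  30   6   8  18  25  25  24  23 147 244 242 241 242 227 237 245
201 179 188 187 186 180 164  21  14  31  29  32  28  24  21  23  26  28  24  17  11 146 234 177 170 158 160 172
202 191 177 182 188 181  66   5  16  34  37  39  53  66  74  64  38  35  30  20   9  49 108 119 154 161 159 154
203 186 184 183 183 164  20  14  22  60  72  73  73  71  72  69  71  70  64  34  15  12  96 102 110 149 157 154
204 182 187 185 182 126  11  33  64  72  67  41  33  30  32  29  43  56  65  70  39  16  51 106 104 103 136 154
205 185 187 186 186  70  39  73  65  50  32  47  48  46  40  48  43  38  27  62  69  48  
[... 4406 characters left out ...]
 203
292 201 200 203 203 198 204 194 175 134 115 103  78  82 105 136 162 191 197 198 196 199 199 198 203 205 202 207 209
294 204 200 200 200 202 204 201 194 180 141 107 100 125 167 189 194 197 198 195 199 198 197 202 204 204 205 207 203
296 205 201 200 201 202 202 199 200 192 184 158 137 170 197 200 195 194 202 199 198 203 198 204 202 205 209 205 207
298 202 202 207 203 201 203 201 197 201 198 194 189 194 196 198 199 198 198 198 198 203 203 201 203 206 205 205 207
300 204 198 204 202 204 201 202 197 199 197 197 199 199 200 200 204 201 200 201 201 203 200 200 205 203 207 204 202
302 202 202 203 204 201 202 199 203 199 194 198 199 202 196 199 200 203 202 201 198 203 199 203 204 205 202 206 203
```

```bash
python3 - <<'E'
from h import *
s=readout.read_state();R=Ro.from_quat(s['eef_rot']).as_matrix();p=s['ee_pos'];cw=calibration('wrist');cs=calibration('scene');ct=calibration('top')
a=np.linspace(0,2*np.pi,72,endpoint=False)
def circ(L,r,dx=0): return [p+R@np.array([dx+r*np.cos(t),r*np.sin(t),L]) for t in a]
for L in (.085,.09,.095,.1,.105):
  for dx in (0,-.003,-.006):
    l=np.array([proj('w',q,cw) for q in circ(L,.015,dx)]);h=np.array([proj('w',q,cw) for q in circ(L-.03,.015,dx)])
    S=np.array([proj('s',q,cs) for q in circ(L,.015,dx)])
    H=cv2.convexHull(np.float32([proj('s',q,cs) for q in circ(L,.015,dx)+circ(L-.03,.015,dx)]))[:,0]
    m=np.zeros((420,560),np.uint8); cv2.fillConvexPoly(m,(H*16).astype(np.int32),255,shift=4); r=np.where(m[262])[0];r2=np.where(m[268])[0]
    print(L,dx,"wrist lens top %.1f, shoulder top %.1f w %.1f"%(l[:,1].min(),h[:,1].min(),np.ptp(h[:,0])),"scene bottom %.1f"%S[:,1].max(),"r262",r[[0,-1]],"r268",r2[[0,-1]])
E
python3 - <<'E'
import sys;sys.path.insert(0,".")
from h import *
b=camera("wrist");g=cv2.cvtColor(b,cv2.COLOR_RGB2GRAY)
[print(186+2*i,' '.join(f"{v:3d}" for v in r)) for i,r in enumerate(g[186:232:2,252:306:2])]
E
```

```text
0.085 0 wrist lens top 197.2, shoulder top 207.2 w 41.8 scene bottom 268.1 r262 [224 236] r268 [228 233]
0.085 -0.003 wrist lens top 200.9, shoulder top 211.2 w 41.7 scene bottom 268.4 r262 [226 237] r268 [228 234]
0.085 -0.006 wrist lens top 204.5, shoulder top 215.3 w 41.5 scene bottom 268.8 r262 [227 238] r268 [228 235]
0.09 0 wrist lens top 195.8, shoulder top 205.3 w 40.9 scene bottom 269.3 r262 [225 236] r268 [225 233]
0.09 -0.003 wrist lens top 199.4, shoulder top 209.3 w 40.7 scene bottom 269.6 r262 [226 237] r268 [226 234]
0.09 -0.006 wrist lens top 202.9, shoulder top 213.3 w 40.6 scene bottom 270.0 r262 [227 238] r268 [227 235]
0.095 0 wrist lens top 194.4, shoulder top 203.6 w 40.0 scene bottom 270.5 r262 [225 236] r268 [224 233]
0.095 -0.003 wrist lens top 197.9, shoulder top 207.5 w 39.9 scene bottom 270.8 r262 [226 237] r268 [225 234]
0.095 -0.006 wrist lens top 201.4, shoulder top 211.4 w 39.7 scene bottom 271.1 r262 [227 238] r268 [225 235]
0.1 0 wrist lens top 193.1, shoulder top 201.9 w 39.2 scene bottom 271.7 r262 [225 235] r268 [223 233]
0.1 -0.003 wrist lens top
[... 2391 characters left out ...]
  32  38  14  61 129 125 125
220 240 240 242  98  58  39  58  58  56  53  50  49  46  45  41  39  30  26  23  27  27  28  18  28 127 127 117
222 240 242 243  67  51  55  61  61  56  55  51  46  43  42  34  36  37  42  26  20  25  30  26  50 128 126  75
224 241 242 238  49  53  55  65  58  55  54  51  46  43  42  38  34  30  27  31  32  21  31  23  70 128 119  41
226 240 241 238  51  52  56  59  59  56  55  49  46  42  39  36  33  31  29  23  28  27  29  25  71 130  83  49
228 239 242 243 158  48  57  58  60  57  53  50  48  46  49  47  41  36  29  24  24  25  32  35 103 125  42 145
230 240 240 240 238  64  59  62  58  55  54  50  46  47  39  36  34  29  34  31  24  22  31  66 180 101  53 159
```

Both cameras agree that the lens sits about 5 mm off the tool axis along tool -x, at 97–98 mm, so the torch leans slightly in the jaws. I'll correct the aim for that.

```bash
cat > aim.py <<'E'
from h import *
s,R=pose();d=np.load("tgt.npz");p=s["ee_pos"];J,beam=d["J"],d["beam"]
zt=np.array([-.015,0,1]);zt/=np.linalg.norm(zt);lt=np.array([-.0047,0,.098])
z=R@zt;ax=np.cross(z,beam);rv=ax/np.linalg.norm(ax)*np.arcsin(np.linalg.norm(ax))
R2=Ro.from_rotvec(rv).as_matrix()@R
lens=p+R@lt;v=J-lens
print("now dist",np.linalg.norm(v).round(4),"miss",np.linalg.norm(np.cross(z,v)).round(4),"slant",np.degrees(np.arcsin(-z[2])).round(1))
print("turn",rv.round(4),"dp",(J-.08*beam-R2@lt-p).round(4))
E
python3 aim.py
```

```text
t 11.5 p [0.5562 0.1865 0.1329] y az -47.3 z [-0.152  0.69  -0.707] F [ 0.1 -0.3 -1.7] w 0.023 q [ 0.51  0.58 -0.66  1.68 -0.48  1.16 -0.81]
now dist 0.0825 miss 0.006 slant 45.3
turn [ 0.008  -0.0075 -0.0091] dp [ 0.0019  0.0037 -0.0001]
```

>>> {"name": "apply_moves", "arguments": {
  "deltas": [
    {"translation": [0.002, 0.0037, 0], "turn": [0.008, -0.0075, -0.009], "hand": 0.0},
    {"translation": [0, 0, 0], "turn": [0, 0, 0], "hand": 0.0},
    {"translation": [0, 0, 0], "turn": [0, 0, 0], "hand": 0.0}
  ]
}}

```text
time: 11.8
ee_pos: [0.5584, 0.1907, 0.1329]
eef_rot: [0.881, 0.274, 0.04, -0.384]
ft_force: [-0.5, -0.1, -1.4]
width: 0.0232
```

```bash
python3 aim.py
```

```text
t 11.8 p [0.5584 0.1907 0.1329] y az -47.3 z [-0.139  0.698 -0.703] F [-0.5 -0.1 -1.4] w 0.0232 q [ 0.51  0.58 -0.66  1.68 -0.49  1.14 -0.81]
now dist 0.0798 miss 0.0008 slant 45.0
turn [-0.0008  0.0006  0.0008] dp [-0.0003 -0.0005 -0.0001]
```

```bash
python3 - <<'E'
from h import *
from bench import order
a=cv2.imread("pics/scene0.png",0);g=cv2.cvtColor(camera("scene"),cv2.COLOR_RGB2GRAY)
print("bracket front/lower part diff",np.abs(a[284:300,206:222].astype(int)-g[284:300,206:222]).mean().round(1),"max",np.abs(a[284:300,206:222].astype(int)-g[284:300,206:222]).max())
s=readout.read_state();print(np.abs(s["joint_vel"]).max(),s["width"],s["ft_force"])
print(order.close_job())
E
```

```text
bracket front/lower part diff 12.6 max 21
0.0017697069373146022 0.022764339954739664 [ 0.84478509 -0.49819504 -2.52321057]
the job is handed in; nothing more can be done
None
```

The drawer is open at its stop and the torch is aimed at the glued joint from the bracket's open side. I handed the job in at about 11.8 s.

- **Drawer:** I pulled it about 160 mm by the handle until the force rose sharply, about 54 N at the wrist, then let go.
- **Torch:** It stood in the middle socket. I drew it straight up, and a picture taken afterwards shows that socket empty and the other two items still in the rack.
- **Final pose:** The slant is 45.0°, the lens is 79.8 mm from the joint and the beam misses it by about 1 mm. Joint speed is near zero and there is no contact force beyond the torch's weight.

**Checks that disagreed or are uncertain:**
- **Torch in the grip:** The camera showed the lens about 5 mm off the tool axis, although I had assumed the torch was straight. I re-aimed for this, using an estimated lean of about 1°. The final figures depend on that estimate and on the 2 mm camera calibration, so the real aim may be a few millimetres off.
- **Last look:** I had used all 12 pictures, so I could not see the final pose. I checked it only from image numbers and arm readings.
- **Bracket and other things:** The bracket's front part changed only in brightness (mean difference 12.6 grey levels, at most 21), which I put down to the arm's shadow. No contact force appeared near it. The patches of the top view that I compared around the spray bottle and clear box showed no change.

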